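# Close and lock a denture flask

### The job

Close the brass denture flask: fit its aluminium lid into the keyed recess so that it lies fully home and flush all round, then take the T-bolt from its wooden rack, pass its head down through the slot until the collar rests on the lid, and turn it a quarter turn so that it locks squarely across the slot. Leave lid and bolt in place, and leave the casts, bottles, tub, spatula and brush where they are.

Things in the scene. Friction and masses are not known exactly. Their poses are not given: they have to be found in the camera images.
- flask: brass denture-flask base fixed on the bench; spans x -54 to 68, y -44 to 44, 36 high. Origin on the bench under the recess's centre, x along its long side, z up. Recess in its top, 8 deep: rectangle 85 (x) by 65 (y) centred on the origin plus a notch x 42.5 to 56.5, y 1.5 to 26.5
- recess (a point): centre of the recess's main rectangle, on its steel floor, 28 above the bench; axes as the flask. The floor is 6 thick with a slot 14 (x) by 36 (y) through it, centred at x = 16, y = 0; in the 14 high cavity below it a T-head can turn freely either way
- grip_home (a point): where the centre of the lid's grip lies when the lid is home: flask frame (-22, 0, 47)
- notch (a point): where the centre of the lid's ear lies when the lid is home: flask frame (47, 14, 32)
- slot_mouth (a point): on the slot's axis, level with the flask's rim and the seated lid's top (36 above the bench): flask frame (16, 0, 36); the slot runs along y
- lid_grip (a point): centre of the blue grip rib of the loose lid; axes of the lid (as the flask's when home), z up. Rib 14 thick (x), 36 long (y), 22 tall, upright on the plate; its centre is 19 above the lid's underside, at x = -22, y = 0 from the plate's centre
- lid: loose lid lying flat, right way up: aluminium plate 80 (x) by 60 (y) by 8, about 180 g; origin under its centre. Ear on its +x side: x 40 to 54, y 4 to 24. Through slot 16 (x) by 38 (y) at x = 16, y = 0. It fits the recess one way only, with 2.5 play all round; its top is then flush with the flask's rim
- lid_ear (a point): centre of the lid's ear, 4 above the lid's underside; x = 69, y = 14, z = -15 from lid_grip in the lid's axes
- bolt_grip (a point): centre of the T-bolt's red handle; z up the bolt, x along both the handle's and the T-head's length. Handle 40 (x) by 12 (y) by 30 tall. It is 65 above the bolt's lower end, 40 above the collar's underside
- tbolt: loose T-bolt, 80 long, about 100 g, origin at its lower end: steel T-head 29 (x) by 8 (y) by 8 high, shaft of 8 diameter, dark collar of 24 diameter with its underside at z = 25, neck, red handle from z = 50 to 80. It starts upright in the rack, hung by its collar on the rack's top, 30 above the bench
- bolt_collar (a point): centre of the underside of the T-bolt's collar, which rests on the lid at the end
- rack: wooden block 64 x 64 x 30 high, fixed, with a slot 34 (x) by 13 (y) through its centre in which the T-bolt stands; the bolt comes out straight up. Origin: centre of its underside
- cast_a: white plaster dental cast, 64 diameter, 35 high; leave alone
- cast_b: yellow stone dental cast, 64 diameter, 35 high; leave alone
- pill_bottle: white jar, 64 diameter, 105 high; leave alone
- amber_bottle: flesh-coloured squeeze bottle, 52 diameter, 130 high; leave alone
- wax_tub: small open blue tub, 68 diameter, 35 high; leave alone
- spatula: spatula lying on the bench, 160 long; leave alone
- brush: brush lying on the bench, 160 long; leave alone
Not all that is in view belongs to the job. Leave any pink look-alike of the flask alone.

How it is judged:
By the outcome, as a careful person would: the job done as asked, in the order asked, and still so for the second after the job is handed in, with the robot touching nothing.
It also fails if it takes over 58 s, if anything falls off the work surface, if the arm or the gripper's body presses on something with over 40 N, if the wrist force passes 120 N, or if a joint passes its speed limit or range.

### The arm

A 7-joint arm with a two-finger parallel gripper is mounted at the origin on the work surface. World frame = base frame: x ahead of the robot, y to its left, z up, the work surface at z = 0. Lengths are in m, angles in rad, forces in N, time in s.
With the tool pointing down it reaches from about 0.4 to 0.85 m from the base axis. Payload 4.5 kg.
Tool frame: the origin (TCP) lies at the very end of the fingers, on their centre line; the grasp point (between the pads) lies 19 mm behind it; z points along the fingers, y is the line along which they close (so a half turn about z gives the same grasp; the last joint's range is limited). The gripper opens to 88 mm and grips with 3 to 60 N. Pads are 18 mm wide; open, the fingers measure 123 mm over their backs; the gripper's body (75 mm by 187 mm) begins 45 mm behind the grasp point.
Start: joints at [-1.26, 0.689, -0.195, 1.565, 0.157, 0.902, -0.215], TCP at [0.171, 0.601, 0.239] pointing down, gripper open.
Joint ranges: [-3.01, 3.01], [-0.46, 2.08], [-1.47, 1.51], [0.13, 2.56], [-1, 4.14], [0.04, 2.09], [-2.66, 2.66]. Speed limits (rad/s): [2.57, 2.57, 3.14, 3.14, 3.14, 3.14, 3.14].

### API

Orientations are given as a 3x3 rotation matrix whose columns are the frame's x, y, z axes.
In Python, from workcell import robot, camera, nets gives the robot as it stands.
- The arm moves only by the tool arm_command, never from a script. Its argument "targets" is a list of rows, each an object with "xyz": the shift along the tool's x, y, z each as a share of 0.08 m, from -1 to 1, a list of three; "delta_rot": the turn, a rotation vector about the tool's x, y, z each as a share of 45 degrees, from -1 to 1, a list of three; "fingers": the opening, from -1 (shut) to 1 (fully open). In form: [{"xyz": [tx, ty, tz], "delta_rot": [ax, ay, az], "fingers": fingers}, ...]. A call has 1 to 20 rows; each row is the pose to reach, as a shift and turn from the pose commanded when the call began, along the tool's axes at that moment; what a row does not reach only later rows make up. A row lasts 1/10 s, in which the tool goes at most 50 mm and 8.59 degrees, less where a joint would pass 70% of its speed; a pose out of reach is approached as far as the arm can. A call with a number of a shift or a turn outside -1 to 1 is refused whole. A call with a gripper value outside its range is refused whole. The fingers move at their own pace and stop on an object; "squeeze" is the grip in N (left out, the last holds). Time passes only in rows, so rows that repeat a pose let the fingers close. It gives the time, the measured TCP pose, the force, the opening and the grip force at its end, in the units of the state.
- robot.observe(): the state, without advancing time (a new reading comes with each control period).
- camera(name): name is "scene" or "top"; returns a dict with "color" (400x640x3 uint8, red, green, blue), "z_map" (400x640 float32, m along the optical axis (not along the pixel's ray), 0 where there is no reading), "fx", "fy", "cx", "cy" (pixels), "R" (3x3) and "t" (3): a world point X has camera coordinates R X + t. Camera axes: x right, y down, z forward; pixel columns grow to the right and rows downward; lengths in m; the calibration is good to about 2 mm. A picture is of the moment at which its call begins.
- robot.sign_off(): hands the job in; it is judged then, once.
Trained networks look in a picture, given as the dict that the camera call returned (one of the last four; its "shot" number tells which), for a name from the list of things; names that differ only in an ending like _2 or _b are one class to them, and where a whole thing is asked for, a point or a joint stands for the part that bears it (a point fixed in the world has none). Each returns a list of dicts, best first, with "score" (0 to 1); they miss things now and then, are a little off and sometimes report something else, mostly with a low value. They report only what shows in the picture. A call takes as long as a camera call. They do not tell look-alikes from the thing itself.
- nets.silhouettes(picture, target): "pixels" (400x640 bool, what is visible of it) and "extent" ([left, top, right, bottom] in pixels, round what is visible of it).
- nets.tip_of(picture, target): "centre" ([column, row] in pixels: a listed point, or the origin of a listed thing).
The state is a dict: "t": time; "joints": joint angles; "joint_velocities": joint speeds; "joint_efforts": joint torques, N m; "ee_pos": TCP position; "tool_rot": TCP orientation; "force": force on the tool from outside, world axes, zero at the start; "ft_torque": the same for the moment, N m; "width": finger opening in m; "finger_force": force on a finger pad.
Only numpy, scipy, OpenCV 4.12 (cv2) and the standard library are available. Lean on these libraries where they do the work, as an engineer would, in place of code of your own. Each camera call takes 0.05 s, during which the arm holds its last target. There are 200 camera calls.

## Working session

There is one attempt and no reset: what is moved stays moved. The work goes in short steps, Python scripts to look and compute and a tool call to move; the robot and the scene stay as the last step left them, time stands still between calls to the robot, and variables do not carry over. Pictures are saved under pics/ and viewed, at most 10 in all, crops included, and the job is handed in when it is done.

Besides the shell and the picture viewer there is one more tool, called after ">>>" as name(argument=value, ...), one argument or row to a line, values as JSON. arm_command: Moves the arm, as the interface text tells. Shift numbers are shares of 0.08 m and turn numbers shares of 45 degrees, none past 1 either way. Its arguments: {"type":"object","properties":{"targets":{"type":"array"},"squeeze":{"type":"number"}},"required":["targets"]}

```bash
ls; mkdir -p pics; cat > h.py <<'E'
import numpy as np, cv2
from workcell import robot, camera, nets
def w(p,u,v,z=None,n=2):
    R,t=np.array(p["R"]),np.array(p["t"])
    d=np.array([(u-p["cx"])/p["fx"],(v-p["cy"])/p["fy"],1.])
    o=-R.T@t; r=R.T@d
    if z is not None: return o+r*(z-o[2])/r[2]
    a=p["z_map"][int(v)-n:int(v)+n+1,int(u)-n:int(u)+n+1]; a=a[a>0]
    return o+r*np.median(a)
def cloud(p):
    R,t=np.array(p["R"]),np.array(p["t"])
    v,u=np.mgrid[0:400,0:640]; z=p["z_map"]
    c=np.stack([(u-p["cx"])/p["fx"]*z,(v-p["cy"])/p["fy"]*z,z],-1)
    X=(c-t)@R; X[z<=0]=np.nan
    return X
def save(n,img): cv2.imwrite("pics/"+n,cv2.cvtColor(img,cv2.COLOR_RGB2BGR))
E
python3 - <<'E'
from h import *
for n in("scene","top"):
    p=camera(n); save(n+"0.png",p["color"])
    print(n,(-np.array(p["R"]).T@p["t"]).round(3),p["fx"])
    for k in("flask","recess","grip_home","notch","slot_mouth","lid_grip","lid","lid_ear","bolt_grip","tbolt","bolt_collar","rack"):
        for d in nets.tip_of(p,k)[:3]:
            u,v=d["centre"]; print(k,round(d["score"],2),np.round([u,v],1),w(p,u,v).round(3))
print(robot.observe())
E
```

```text
pics
scene [ 1.082 -0.877  1.004] 501.56617316478906
flask 0.95 [295.2 156.5] [0.304 0.215 0.033]
flask 0.85 [355.7 143.6] [0.426 0.404 0.023]
flask 0.79 [306.4 231.4] [ 0.526 -0.05   0.026]
recess 0.93 [304.8 222.7] [ 0.503 -0.023  0.026]
recess 0.87 [353.3 140.9] [0.412 0.411 0.025]
recess 0.58 [293.4 154.1] [0.289 0.227 0.029]
grip_home 0.91 [297.5 218.9] [ 0.476 -0.02   0.025]
grip_home 0.63 [289.4 142.6] [0.239 0.274 0.029]
grip_home 0.51 [341.7 183.4] [0.486 0.211 0.004]
notch 0.77 [322.2 226.8] [ 0.555 -0.014  0.031]
notch 0.76 [366.9 145.6] [0.469 0.403 0.032]
notch 0.67 [306.6 149.1] [0.308 0.277 0.028]
slot_mouth 0.71 [358.5 139.3] [0.423 0.427 0.027]
slot_mouth 0.69 [296.8 148.5] [0.278 0.263 0.027]
slot_mouth 0.61 [310.2 225.9] [ 0.518 -0.019  0.018]
lid_grip 0.93 [344.1 162.7] [ 0.432  0.317 -0.002]
lid 0.56 [339.8 173. ] [0.454 0.253 0.005]
lid 0.46 [384.1 258. ] [ 0.748 -0.007  0.013]
lid_ear 0.56 [337.  183.2] [0.473 0.203 0.004]
bolt_grip 0.64 [245.7 279.3] [ 0.524 -0.307  0.074]
bolt_grip 0.48 [341.5 173.7] [0.46  0.252 0.005]
tbolt 0.56 [247.6 294.6] [ 0.531 -0.314
[... 1542 characters left out ...]
y([ 9.96035327e-04, -5.84092302e-04, -1.43369573e-05, -9.91839681e-04,
        7.27549786e-04,  2.98198512e-04, -1.09837360e-03]), 'joint_efforts': array([ 4.14848103e-05, -5.27479184e+01, -1.26700737e+00, -1.53744775e+01,
       -5.18847210e-02, -6.95685958e-04,  2.91053129e-05]), 'ee_pos': array([0.17078772, 0.60122118, 0.23873567]), 'tool_rot': array([[-9.61937888e-01,  2.73268181e-01,  1.72267255e-05],
       [ 2.73268181e-01,  9.61937887e-01,  4.79214694e-05],
       [-3.47562720e-06,  5.08049930e-05, -9.99999999e-01]]), 'force': array([ 0.6374329 , -0.40605929, -0.62748889]), 'ft_torque': array([ 0.04022931,  0.04405706, -0.01673153]), 'finger_force': 0.0, 'width': 0.08825299555651987}
```

View pics/scene0.png

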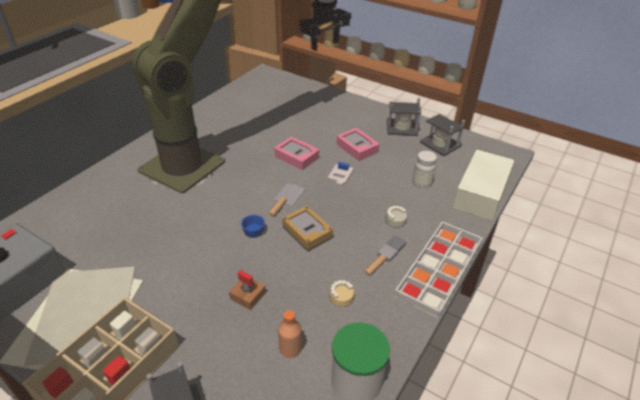

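View pics/top0.png

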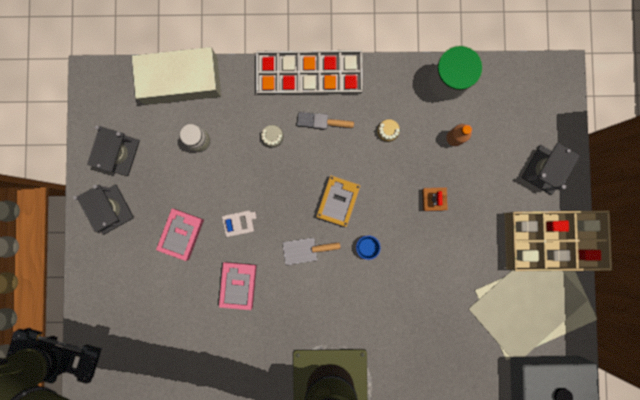

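```bash
python3 - <<'E'
from h import *
a=camera("top");b=camera("scene")
np.save("top0.npy",a,allow_pickle=True);np.save("scene0.npy",b,allow_pickle=True)
def c(p,u,v): return cv2.resize(p["color"][v-22:v+22,u-29:u+29],(264,200),interpolation=cv2.INTER_CUBIC)
save("crop0.png",np.vstack([np.hstack([c(a,339,202),c(a,239,223),c(a,434,199)]),np.hstack([c(b,307,227),c(b,341,172),c(b,248,288)])]))
for p in(a,b):
    X=cloud(p); C=p["color"].astype(int); hsv=cv2.cvtColor(p["color"],cv2.COLOR_RGB2HSV)
    for nm,ctr,zr in(("flask",(.513,-.028),(.031,.042)),("lid",(.455,.25),(.004,.014)),("rib",(.455,.26),(.024,.04)),("rack",(.515,-.296),(.025,.035)),("handle",(.515,-.296),(.07,.09))):
        m=(np.hypot(X[...,0]-ctr[0],X[...,1]-ctr[1])<.09)&(X[...,2]>zr[0])&(X[...,2]<zr[1])
        q=X[m]; 
        if len(q)<5: print(nm,len(q)); continue
        (cx,cy),s,ang=cv2.minAreaRect((q[:,:2]*1000).astype(np.float32))
        print(nm,len(q),np.round([cx,cy],1),np.round(s,1),round(ang,1),"z",np.median(q[:,2]).round(4))
E
```

```text
flask 671 [516.3 -28.2] [ 87.1 121.1] 71.0 z 0.0355
lid 691 [455.6 250.4] [173.7 171.8] 41.7 z 0.0067
rib 69 [451.9 277.4] [36.  15.3] 10.1 z 0.0292
rack 379 [ 518.7 -298.8] [64.  65.6] 1.4 z 0.0301
handle 72 [ 518.9 -298.9] [11.2 38. ] 89.2 z 0.0837
flask 523 [513.6 -30.5] [ 91.5 126.4] 70.4 z 0.0349
lid 255 [459.2 235.9] [147.8 135.2] 36.0 z 0.0069
rib 40 [462.7 300. ] [87.  32.7] 60.1 z 0.0287
rack 442 [ 517.  -301.2] [66.1 67. ] 0.9 z 0.0296
handle 109 [ 516.7 -303.9] [15.6 39.5] 83.2 z 0.0822
```

View pics/crop0.png

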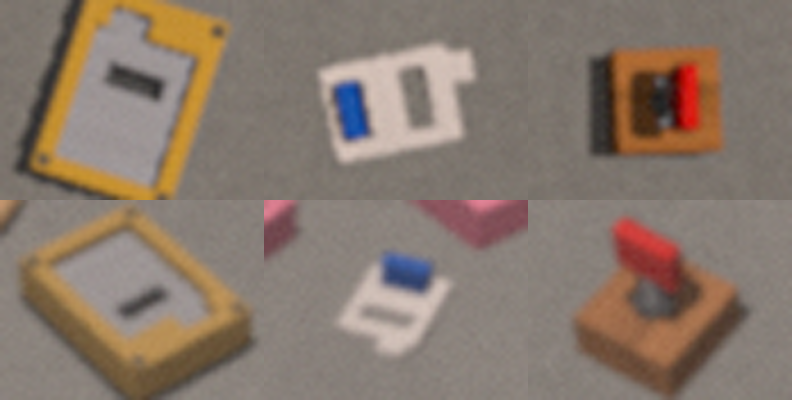

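The brass flask at top-px (339,202) is the real one; the pink ones at (180,234) and (237,286) are look-alikes. The lid is white with a blue rib at (229,225) and its ear to the right at (255,215). The red handle is in the rack at (437,198). Heights agree: rim 35.5, rib top 29, handle top 84 mm.

```bash
cat > plan.py <<'E'
import numpy as np
from workcell import robot
def plan(p,yaw,legs,per=0.03):
    """legs: (x,y,z,yaw_deg of tool y); pure tool-down poses. prints calls"""
    p=np.array(p,float)
    for L in legs:
        q=np.array(L[:3]);dy=L[3]-yaw
        while True:
            a=np.radians(yaw); ty=np.array([np.cos(a),np.sin(a),0]);tz=np.array([0,0,-1.]);tx=np.cross(ty,tz)
            T=np.stack([tx,ty,tz],1)
            s=T.T@(q-p)/.08; r=-dy/45
            k=max(1,abs(s).max(),abs(r))
            c=np.round(s/k,3); rr=round(r/k,3)
            n=int(np.ceil(max(np.linalg.norm(c)*.08/per,abs(rr)*45/8.5)))+1
            print(c.tolist(),"rotz",rr,"rows",n)
            p=p+T@c*.08; yaw-=rr*45; dy=L[3]-yaw
            if k<=1: break
        print("  ->",p.round(4),round(yaw,2))
def now():
    s=robot.observe(); R=s["tool_rot"]
    return s["ee_pos"],np.degrees(np.arctan2(R[1,1],R[0,1]))
E
python3 -c "
from plan import *
p,y=now();print(p,y)
plan(p,y,[(.4519,.2774,.12,-80)])"
```

```text
[0.17078019 0.60125275 0.23876562] 74.1422020454242
[-1.0, -0.654, 0.331] rotz 0.763 rows 6
[-1.0, 0.02, 0.277] rotz 0.639 rows 5
[-1.0, 0.575, 0.319] rotz 0.737 rows 5
[-0.508, 1.0, 0.311] rotz 0.717 rows 5
[0.083, 0.886, 0.247] rotz 0.569 rows 5
  -> [0.4519 0.2774 0.12  ] -79.98
```

>>> arm_command(
  targets=[
    {"xyz":[-0.2,-0.13,0.066],"delta_rot":[0,0,0.153],"fingers":1},
    {"xyz":[-0.4,-0.26,0.132],"delta_rot":[0,0,0.305],"fingers":1},
    {"xyz":[-0.6,-0.392,0.199],"delta_rot":[0,0,0.458],"fingers":1},
    {"xyz":[-0.8,-0.523,0.265],"delta_rot":[0,0,0.61],"fingers":1},
    {"xyz":[-1,-0.654,0.331],"delta_rot":[0,0,0.763],"fingers":1},
    {"xyz":[-1,-0.654,0.331],"delta_rot":[0,0,0.763],"fingers":1},
  ],
)

```text
t: 2.0
ee_pos: [0.2358, 0.5264, 0.2118]
tool_rot: [[-0.637, 0.771, 0.002], [0.771, 0.637, -0.003], [-0.004, -0.001, -1.0]]
force: [-0.0, 0.3, 0.4]
width: 0.0881
finger_force: 0.0
```

>>> arm_command(
  targets=[
    {"xyz":[-0.25,0.005,0.07],"delta_rot":[0,0,0.16],"fingers":1},
    {"xyz":[-0.5,0.01,0.14],"delta_rot":[0,0,0.32],"fingers":1},
    {"xyz":[-0.75,0.015,0.208],"delta_rot":[0,0,0.48],"fingers":1},
    {"xyz":[-1,0.02,0.277],"delta_rot":[0,0,0.639],"fingers":1},
    {"xyz":[-1,0.02,0.277],"delta_rot":[0,0,0.639],"fingers":1},
  ],
)

```text
t: 2.5
ee_pos: [0.2872, 0.4671, 0.1899]
tool_rot: [[-0.191, 0.982, 0.001], [0.982, 0.191, -0.002], [-0.002, 0.0, -1.0]]
force: [-0.6, -0.6, 0.6]
width: 0.0883
finger_force: 0.0
```

>>> arm_command(
  targets=[
    {"xyz":[-0.25,0.144,0.08],"delta_rot":[0,0,0.184],"fingers":1},
    {"xyz":[-0.5,0.288,0.16],"delta_rot":[0,0,0.368],"fingers":1},
    {"xyz":[-0.75,0.431,0.24],"delta_rot":[0,0,0.553],"fingers":1},
    {"xyz":[-1,0.575,0.319],"delta_rot":[0,0,0.737],"fingers":1},
    {"xyz":[-1,0.575,0.319],"delta_rot":[0,0,0.737],"fingers":1},
  ],
)

```text
t: 3.0
ee_pos: [0.3475, 0.398, 0.1644]
tool_rot: [[0.376, 0.926, 0.0], [0.926, -0.376, -0.001], [-0.001, 0.001, -1.0]]
force: [0.5, -0.8, 0.1]
width: 0.0883
finger_force: 0.0
```

>>> arm_command(
  targets=[
    {"xyz":[-0.127,0.25,0.078],"delta_rot":[0,0,0.18],"fingers":1},
    {"xyz":[-0.254,0.5,0.156],"delta_rot":[0,0,0.36],"fingers":1},
    {"xyz":[-0.381,0.75,0.233],"delta_rot":[0,0,0.54],"fingers":1},
    {"xyz":[-0.508,1,0.311],"delta_rot":[0,0,0.717],"fingers":1},
    {"xyz":[-0.508,1,0.311],"delta_rot":[0,0,0.717],"fingers":1},
  ],
)

```text
t: 3.5
ee_pos: [0.4062, 0.3311, 0.1395]
tool_rot: [[0.812, 0.584, 0.001], [0.584, -0.812, -0.0], [0.0, 0.0, -1.0]]
force: [0.1, -0.3, -0.2]
width: 0.0882
finger_force: 0.0
```

>>> arm_command(
  targets=[
    {"xyz":[0.02,0.22,0.06],"delta_rot":[0,0,0.142],"fingers":1},
    {"xyz":[0.04,0.44,0.12],"delta_rot":[0,0,0.284],"fingers":1},
    {"xyz":[0.062,0.66,0.18],"delta_rot":[0,0,0.426],"fingers":1},
    {"xyz":[0.083,0.886,0.247],"delta_rot":[0,0,0.569],"fingers":1},
    {"xyz":[0.083,0.886,0.247],"delta_rot":[0,0,0.569],"fingers":1},
    {"xyz":[0.083,0.886,0.247],"delta_rot":[0,0,0.569],"fingers":1},
  ],
)

```text
t: 4.1
ee_pos: [0.4507, 0.28, 0.12]
tool_rot: [[0.983, 0.182, -0.001], [0.182, -0.983, 0.002], [-0.001, -0.002, -1.0]]
force: [-0.1, 0.8, -0.5]
width: 0.0883
finger_force: 0.0
```

```bash
python3 - <<'E'
from h import *; from plan import *
for n in("top","scene"):
    p=np.load(n+"0.npy",allow_pickle=True).item(); X=cloud(p); hsv=cv2.cvtColor(p["color"],cv2.COLOR_RGB2HSV)
    near=np.hypot(X[...,0]-.455,X[...,1]-.26)<.06
    blue=near&(hsv[...,0]>100)&(hsv[...,0]<130)&(hsv[...,1]>120)
    for nm,m,z in(("rib",blue&(X[...,2]>.024),.03),("all",near&(blue|((hsv[...,2]>150)&(hsv[...,1]<60))),.008)):
        v,u=np.nonzero(m); q=np.array([w(p,a,b,z)[:2]*1000 for a,b in zip(u,v)],np.float32)
        r=cv2.minAreaRect(q); print(n,nm,len(q),np.round(r[0],1),np.round(r[1],1),round(r[2],1),"mean",q.mean(0).round(1))
p,y=now();print(p,y);plan(p,y,[(.4519,.2774,.011,-80)])
E
```

```text
top rib 52 [450.6 275.5] [31.  12.8] 14.0 mean [451.3 275.8]
top all 566 [456.1 248.5] [62.7 96.2] 11.5 mean [456.3 252.8]
scene rib 23 [454.5 269.9] [28.4 13.2] 18.3 mean [454.5 269.9]
scene all 319 [454.3 250.3] [ 65.3 107.6] 10.4 mean [455.4 250. ]
[0.45067463 0.2800396  0.12002076] -79.4935456632622
[0.007, 0.026, 1.0] rotz 0.008 rows 4
[0.002, 0.009, 0.363] rotz 0.003 rows 2
  -> [0.4519 0.2774 0.011 ] -79.99
```

>>> arm_command(
  targets=[
    {"xyz":[0,0,0.3],"delta_rot":[0,0,-0.01],"fingers":1},
    {"xyz":[0,0,0.6],"delta_rot":[0,0,-0.01],"fingers":1},
    {"xyz":[0,0,0.8],"delta_rot":[0,0,-0.01],"fingers":1},
    {"xyz":[0,0,0.8],"delta_rot":[0,0,-0.01],"fingers":1},
    {"xyz":[0,0,0.8],"delta_rot":[0,0,-0.01],"fingers":1},
  ],
)

```text
t: 4.6
ee_pos: [0.4511, 0.2791, 0.0563]
tool_rot: [[0.983, 0.186, -0.001], [0.186, -0.983, 0.002], [-0.0, -0.002, -1.0]]
force: [0.0, -0.6, -0.3]
width: 0.0879
finger_force: 0.0
```

>>> arm_command(
  targets=[
    {"xyz":[0,0.02,0.25],"delta_rot":[0,0,0],"fingers":1},
    {"xyz":[0,0.02,0.4],"delta_rot":[0,0,0],"fingers":1},
    {"xyz":[0,0.02,0.5],"delta_rot":[0,0,0],"fingers":1},
    {"xyz":[0,0.02,0.55],"delta_rot":[0,0,0],"fingers":1},
    {"xyz":[0,0.02,0.55],"delta_rot":[0,0,0],"fingers":1},
    {"xyz":[0,0.02,0.55],"delta_rot":[0,0,0],"fingers":1},
    {"xyz":[0,0.02,0.55],"delta_rot":[0,0,0],"fingers":1},
  ],
)

```text
t: 5.3
ee_pos: [0.4524, 0.276, 0.0124]
tool_rot: [[0.983, 0.182, 0.001], [0.182, -0.983, 0.0], [0.001, -0.0, -1.0]]
force: [-0.6, 0.0, 0.3]
width: 0.0881
finger_force: 0.0
```

>>> arm_command(
  targets=[
    {"xyz":[0,0,0.025],"delta_rot":[0,0,0],"fingers":0.2},
    {"xyz":[0,0,0.025],"delta_rot":[0,0,0],"fingers":-0.3},
    {"xyz":[0,0,0.025],"delta_rot":[0,0,0],"fingers":-1},
    {"xyz":[0,0,0.025],"delta_rot":[0,0,0],"fingers":-1},
    {"xyz":[0,0,0.025],"delta_rot":[0,0,0],"fingers":-1},
    {"xyz":[0,0,0.025],"delta_rot":[0,0,0],"fingers":-1},
    {"xyz":[0,0,0.025],"delta_rot":[0,0,0],"fingers":-1},
    {"xyz":[0,0,0.025],"delta_rot":[0,0,0],"fingers":-1},
  ],
  squeeze=40,
)

```text
t: 6.1
ee_pos: [0.4522, 0.2759, 0.0099]
tool_rot: [[0.983, 0.182, -0.0], [0.182, -0.983, 0.0], [0.0, -0.0, -1.0]]
force: [0.3, 0.1, -0.3]
width: 0.0261
finger_force: 0.0
```

```bash
python3 - <<'E'
from plan import *
from workcell import robot
p,y=now();s=robot.observe();print(p,y,s["width"],s["finger_force"],s["force"])
# grip home
a=np.radians(-19.);o=np.array([.5163,-.0282])-.007*np.array([np.cos(a),np.sin(a)])
g=o-.022*np.array([np.cos(a),np.sin(a)]);print(o,g)
plan(p,y,[(p[0],p[1],.09,y),(g[0],g[1],.11,-19.)],.025)
E
```

```text
[0.4521519  0.27588472 0.00992524] -79.53103326547637 0.02613154223396798 0.0 [ 0.29509499  0.11850627 -0.28204251]
[ 0.50968137 -0.02592102] [ 0.48887996 -0.01875852]
[0.0, 0.0, -1.0] rotz -0.0 rows 5
[0.0, 0.0, -0.001] rotz -0.0 rows 2
  -> [0.4522 0.2759 0.09  ] -79.53
[-0.059, 1.0, -0.067] rotz -0.363 rows 5
[-0.358, 1.0, -0.072] rotz -0.385 rows 5
[-0.754, 1.0, -0.084] rotz -0.454 rows 6
[-0.333, 0.213, -0.027] rotz -0.143 rows 3
  -> [ 0.4889 -0.0188  0.11  ] -19.01
```

>>> arm_command(
  targets=[
    {"xyz":[0,0,0],"delta_rot":[0,0,0],"fingers":-1},
    {"xyz":[0,0,0],"delta_rot":[0,0,0],"fingers":-1},
    {"xyz":[0,0,0],"delta_rot":[0,0,0],"fingers":-1},
    {"xyz":[0,0,0],"delta_rot":[0,0,0],"fingers":-1},
  ],
)

```text
t: 6.5
ee_pos: [0.4522, 0.276, 0.0099]
tool_rot: [[0.983, 0.182, 0.0], [0.182, -0.983, 0.0], [0.0, -0.0, -1.0]]
force: [-0.3, 0.1, -0.8]
width: 0.014
finger_force: 40.0
```

>>> arm_command(
  targets=[
    {"xyz":[0,0,-0.1],"delta_rot":[0,0,0],"fingers":-1},
    {"xyz":[0,0,-0.35],"delta_rot":[0,0,0],"fingers":-1},
    {"xyz":[0,0,-0.7],"delta_rot":[0,0,0],"fingers":-1},
    {"xyz":[0,0,-1],"delta_rot":[0,0,0],"fingers":-1},
    {"xyz":[0,0,-1],"delta_rot":[0,0,0],"fingers":-1},
  ],
)

```text
t: 7.0
ee_pos: [0.4537, 0.2764, 0.0927]
tool_rot: [[0.983, 0.182, 0.005], [0.182, -0.983, 0.002], [0.005, -0.001, -1.0]]
force: [0.5, -0.4, -2.4]
width: 0.0135
finger_force: 40.0
```

Gripped and lifted (weight felt, about 1.8 N). Carry on to the flask.

>>> arm_command(
  targets=[
    {"xyz":[-0.015,0.25,-0.02],"delta_rot":[0,0,-0.09],"fingers":-1},
    {"xyz":[-0.03,0.5,-0.04],"delta_rot":[0,0,-0.18],"fingers":-1},
    {"xyz":[-0.045,0.75,-0.06],"delta_rot":[0,0,-0.27],"fingers":-1},
    {"xyz":[-0.059,1,-0.067],"delta_rot":[0,0,-0.363],"fingers":-1},
    {"xyz":[-0.059,1,-0.067],"delta_rot":[0,0,-0.363],"fingers":-1},
  ],
)

```text
t: 7.5
ee_pos: [0.462, 0.1926, 0.0949]
tool_rot: [[0.895, 0.447, -0.001], [0.447, -0.895, -0.002], [-0.002, 0.002, -1.0]]
force: [0.4, -0.1, -2.2]
width: 0.0138
finger_force: 40.0
```

>>> arm_command(
  targets=[
    {"xyz":[-0.09,0.25,-0.02],"delta_rot":[0,0,-0.096],"fingers":-1},
    {"xyz":[-0.18,0.5,-0.04],"delta_rot":[0,0,-0.192],"fingers":-1},
    {"xyz":[-0.27,0.75,-0.06],"delta_rot":[0,0,-0.288],"fingers":-1},
    {"xyz":[-0.358,1,-0.072],"delta_rot":[0,0,-0.385],"fingers":-1},
    {"xyz":[-0.358,1,-0.072],"delta_rot":[0,0,-0.385],"fingers":-1},
  ],
)

```text
t: 8.0
ee_pos: [0.4727, 0.1094, 0.1008]
tool_rot: [[0.721, 0.693, -0.001], [0.693, -0.721, -0.002], [-0.001, 0.001, -1.0]]
force: [-0.1, 0.2, -2.5]
width: 0.0136
finger_force: 40.0
```

>>> arm_command(
  targets=[
    {"xyz":[-0.19,0.25,-0.02],"delta_rot":[0,0,-0.113],"fingers":-1},
    {"xyz":[-0.38,0.5,-0.04],"delta_rot":[0,0,-0.226],"fingers":-1},
    {"xyz":[-0.57,0.75,-0.06],"delta_rot":[0,0,-0.34],"fingers":-1},
    {"xyz":[-0.754,1,-0.084],"delta_rot":[0,0,-0.454],"fingers":-1},
    {"xyz":[-0.754,1,-0.084],"delta_rot":[0,0,-0.454],"fingers":-1},
  ],
)

```text
t: 8.5
ee_pos: [0.4854, 0.0101, 0.1076]
tool_rot: [[0.435, 0.901, 0.0], [0.901, -0.435, -0.001], [-0.001, 0.001, -1.0]]
force: [0.7, -1.0, -1.6]
width: 0.0136
finger_force: 40.0
```

>>> arm_command(
  targets=[
    {"xyz":[-0.16,0.1,0],"delta_rot":[0,0,-0.07],"fingers":-1},
    {"xyz":[-0.333,0.213,-0.027],"delta_rot":[0,0,-0.143],"fingers":-1},
    {"xyz":[-0.333,0.213,-0.027],"delta_rot":[0,0,-0.143],"fingers":-1},
    {"xyz":[-0.333,0.213,-0.027],"delta_rot":[0,0,-0.143],"fingers":-1},
    {"xyz":[-0.333,0.213,-0.027],"delta_rot":[0,0,-0.143],"fingers":-1},
    {"xyz":[-0.333,0.213,-0.027],"delta_rot":[0,0,-0.143],"fingers":-1},
  ],
)

```text
t: 9.1
ee_pos: [0.4887, -0.0172, 0.1097]
tool_rot: [[0.325, 0.946, -0.0], [0.946, -0.325, 0.001], [0.001, -0.001, -1.0]]
force: [-0.0, 0.0, -1.5]
width: 0.0137
finger_force: 40.0
```

```bash
python3 - <<'E'
from h import *; from plan import *
a=camera("top");b=camera("scene")
np.save("top1.npy",a,allow_pickle=True);np.save("scene1.npy",b,allow_pickle=True)
def c(p,u,v): return cv2.resize(p["color"][v-35:v+35,u-45:u+45],(396,308),interpolation=cv2.INTER_CUBIC)
save("crop1.png",np.hstack([c(a,339,202),c(b,307,215)]))
print(now(),robot.observe()["width"])
E
```

```text
(array([ 0.48880859, -0.01785845,  0.10979806]), np.float64(-18.967327805061878)) 0.013323182234528953
```

View pics/crop1.png

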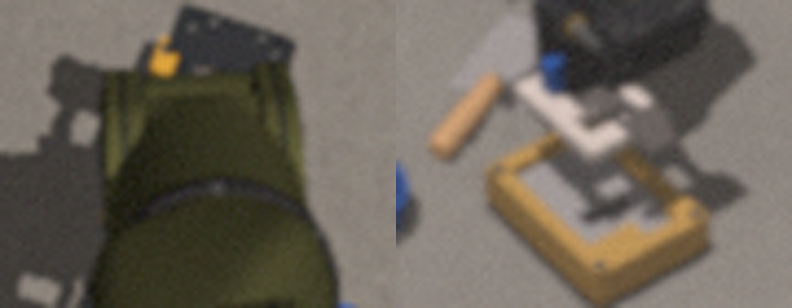

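```bash
cat > fit.py <<'E'
from h import *
from scipy.optimize import minimize
def proj(p,P):
    c=P@np.array(p["R"]).T+p["t"]; return np.stack([c[:,0]/c[:,2]*p["fx"]+p["cx"],c[:,1]/c[:,2]*p["fy"]+p["cy"]],1)
def place(P,x,y,a):
    c,s=np.cos(a),np.sin(a); return np.stack([x+c*P[:,0]-s*P[:,1],y+s*P[:,0]+c*P[:,1],P[:,2]],1)
def soft(p,polys,hull,K=8):
    m=np.zeros((400*K//1,640*K),np.uint8) if False else None
    return m
def render(p,polys,box,K=8):
    l,t,r,b=box; m=np.zeros(((b-t)*K,(r-l)*K),np.uint8)
    for P,hull,val in polys:
        q=(proj(p,P)-[l,t]+.5)*K
        q=np.round(q*16).astype(np.int32)
        if hull: q=cv2.convexHull(q)
        cv2.fillPoly(m,[q.reshape(-1,1,2)],val,shift=4)
    return cv2.resize(m,None,fx=1/K,fy=1/K,interpolation=cv2.INTER_AREA).astype(float)/255
def fit(p,mask,box,model,x0):
    l,t,r,b=box; M=cv2.GaussianBlur(mask[t:b,l:r].astype(np.float32),(0,0),.8)
    f=lambda v:((cv2.GaussianBlur(render(p,model(v[0]/1e3,v[1]/1e3,v[2]/50),box),(0,0),.8)-M)**2).sum()
    v0=np.array([x0[0]*1e3,x0[1]*1e3,x0[2]*50])
    S=[v0]+[v0+3*np.eye(3)[i] for i in range(3)]
    o=minimize(f,v0,method="Nelder-Mead",options=dict(initial_simplex=S,xatol=.02,fatol=1e-4))
    return o.x[0],o.x[1],np.degrees(o.x[2]/50),o.fun,f(v0)
def box3(x0,x1,y0,y1,z0,z1): return np.array([(x,y,z) for x in(x0,x1) for y in(y0,y1) for z in(z0,z1)])/1e3
def poly(pts,z): return np.array([(x,y,z) for x,y in pts])/1e3
E
python3 - <<'E'
from fit import *
rec=[(-42.5,-32.5),(42.5,-32.5),(42.5,1.5),(56.5,1.5),(56.5,26.5),(42.5,26.5),(42.5,32.5),(-42.5,32.5)]
lid=[(-40,-30),(40,-30),(40,4),(54,4),(54,24),(40,24),(40,30),(-40,30)]
for n in("top","scene"):
    p=np.load(n+"0.npy",allow_pickle=True).item(); hsv=cv2.cvtColor(p["color"],cv2.COLOR_RGB2HSV)
    X=cloud(p); near=np.hypot(X[...,0]-.513,X[...,1]+.028)<.085
    br=near&(hsv[...,0]>10)&(hsv[...,0]<30)&(hsv[...,1]>110)
    bx=(305,170,375,235) if n=="top" else (270,195,345,260)
    k=np.zeros((400,640),bool); k[bx[1]:bx[3],bx[0]:bx[2]]=1
    br&=k
    lb=cv2.connectedComponentsWithStats(br.astype(np.uint8)); i=1+np.argmax(lb[2][1:,4]); br=lb[1]==i
    cs,_=cv2.findContours(br.astype(np.uint8),cv2.RETR_EXTERNAL,cv2.CHAIN_APPROX_NONE)
    full=np.zeros((400,640),np.uint8); cv2.drawContours(full,cs,-1,1,-1)
    x0=(.5097,-.0259,np.radians(-19))
    print(n,"outer",np.round(fit(p,full,bx,lambda x,y,a:[(place(box3(-54,68,-44,44,0,36),x,y,a),True,255)],x0),2))
    # rim ring only: inner hole as seen = recess polygon at top z=36 minus inner wall visible(brass too) -> floor polygon clipped
    print(n,"hole+outer",np.round(fit(p,br,bx,lambda x,y,a:[(place(box3(-54,68,-44,44,0,36),x,y,a),True,255),(place(poly(rec,36 if n=="top" else 33),x,y,a),False,0)],x0),2))
    near=np.hypot(X[...,0]-.455,X[...,1]-.25)<.075
    m=near&(((hsv[...,2]>150)&(hsv[...,1]<60))|((hsv[...,0]>100)&(hsv[...,0]<130)&(hsv[...,1]>120)))
    bl=(212,198,268,248) if n=="top" else (318,150,366,196)
    lb=cv2.connectedComponentsWithStats(m.astype(np.uint8)); i=1+np.argmax(lb[2][1:,4]); m=(lb[1]==i).astype(np.uint8)
    cs,_=cv2.findContours(m,cv2.RETR_EXTERNAL,cv2.CHAIN_APPROX_NONE); cv2.drawContours(m,cs,-1,1,-1)
    rib=box3(-29,-15,-18,18,0,30)
    r=fit(p,m,bl,lambda x,y,a:[(place(poly(lid,8),x,y,a),False,255),(place(rib,x,y,a),True,255)],(.4548,.2554,np.radians(-79.5)))
    a=np.radians(r[2]); print(n,"lid",np.round(r,2),"rib",np.round([r[0]-22*np.cos(a),r[1]-22*np.sin(a)],1))
E
```

```text
top outer [508.1  -25.34 -19.52   5.98  12.99]
top hole+outer [507.83 -25.76 -18.99   8.34  21.23]
top lid [455.2  255.07 -78.87   4.34   5.93] rib [451.  276.7]
scene outer [505.42 -23.2  -21.43 110.65 134.47]
scene hole+outer [507.13 -25.45 -21.96 127.45 145.36]
scene lid [455.46 245.18 -75.37  63.08  88.79] rib [449.9 266.5]
```

>>> arm_command(
  targets=[
    {"xyz":[0.005,-0.018,0.2],"delta_rot":[0,0,0.003],"fingers":-1},
    {"xyz":[0.005,-0.018,0.45],"delta_rot":[0,0,0.003],"fingers":-1},
    {"xyz":[0.005,-0.018,0.65],"delta_rot":[0,0,0.003],"fingers":-1},
    {"xyz":[0.005,-0.018,0.72],"delta_rot":[0,0,0.003],"fingers":-1},
    {"xyz":[0.005,-0.018,0.72],"delta_rot":[0,0,0.003],"fingers":-1},
    {"xyz":[0.005,-0.018,0.72],"delta_rot":[0,0,0.003],"fingers":-1},
    {"xyz":[0.005,-0.018,0.72],"delta_rot":[0,0,0.003],"fingers":-1},
  ],
)

```text
t: 9.9
ee_pos: [0.4882, -0.0179, 0.053]
tool_rot: [[0.328, 0.945, 0.001], [0.945, -0.328, 0.0], [0.001, 0.001, -1.0]]
force: [-0.8, 0.4, -1.0]
width: 0.0138
finger_force: 40.0
```

```bash
python3 - <<'E'
from fit import *; from plan import *
b=camera("scene"); np.save("scene2.npy",b,allow_pickle=True)
p,y=now(); print(p,y)
rec=[(-42.5,-32.5),(42.5,-32.5),(42.5,1.5),(56.5,1.5),(56.5,26.5),(42.5,26.5),(42.5,32.5),(-42.5,32.5)]
lid=[(-40,-30),(40,-30),(40,4),(54,4),(54,24),(40,24),(40,30),(-40,30)]
l,t=270,190;K=8
I=cv2.resize(b["color"][190:265,270:345],None,fx=K,fy=K,interpolation=cv2.INTER_CUBIC)
def dr(P,col):
    q=np.round((proj(b,P)-[l,t]+.5)*K).astype(np.int32); cv2.polylines(I,[q.reshape(-1,1,2)],True,col,1)
F=(.508,-.0256,np.radians(-19.2))
dr(place(poly(rec,36),*F),(0,255,0)); dr(place(poly([(-54,-44),(68,-44),(68,44),(-54,44)],36),*F),(0,255,0));dr(place(poly([(-54,-44),(68,-44),(68,44),(-54,44)],0),*F),(0,120,0))
a=np.radians(y); g=p[:2]-.001*np.array([-np.sin(a),np.cos(a)])+.022*np.array([np.cos(a),np.sin(a)])
zu=(p[2]-.0099)*1e3
dr(place(poly(lid,zu+8),g[0],g[1],a),(255,0,0)); dr(place(poly(lid,zu),g[0],g[1],a),(160,0,200))
save("ov2.png",I)
E
```

```text
[ 0.48815597 -0.01795655  0.05300403] -19.151049526906956
```

View pics/ov2.png

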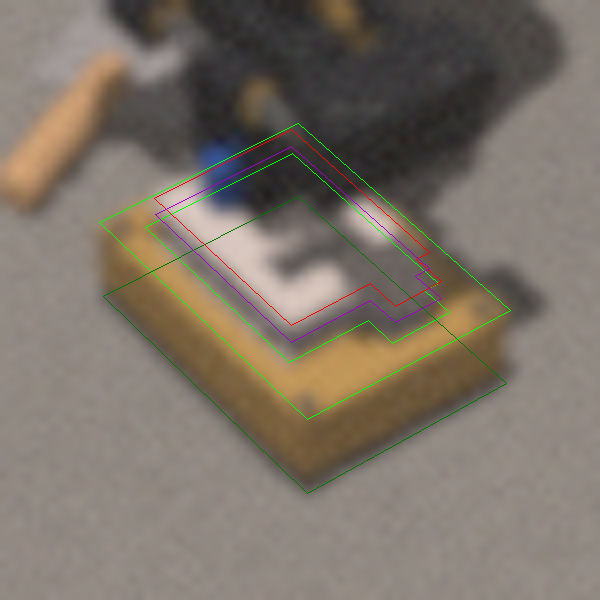

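>>> arm_command(
  targets=[
    {"xyz":[0,-0.01,0.05],"delta_rot":[0,0,0],"fingers":-1},
    {"xyz":[0,-0.01,0.09],"delta_rot":[0,0,0],"fingers":-1},
    {"xyz":[0,-0.01,0.12],"delta_rot":[0,0,0],"fingers":-1},
    {"xyz":[0,-0.01,0.12],"delta_rot":[0,0,0],"fingers":-1},
    {"xyz":[0,-0.01,0.12],"delta_rot":[0,0,0],"fingers":-1},
  ],
)

```text
t: 10.45
ee_pos: [0.4869, -0.0177, 0.0426]
tool_rot: [[0.328, 0.945, -0.0], [0.945, -0.328, 0.0], [-0.0, -0.0, -1.0]]
force: [0.2, -0.4, -1.3]
width: 0.0131
finger_force: 40.0
```

>>> arm_command(
  targets=[
    {"xyz":[0,0,0.02],"delta_rot":[0,0,0],"fingers":-1},
    {"xyz":[0,0,0.04],"delta_rot":[0,0,0],"fingers":-1},
    {"xyz":[0,0,0.055],"delta_rot":[0,0,0],"fingers":-1},
    {"xyz":[0,0,0.055],"delta_rot":[0,0,0],"fingers":-1},
    {"xyz":[0,0,0.055],"delta_rot":[0,0,0],"fingers":-1},
  ],
)

```text
t: 10.95
ee_pos: [0.4869, -0.0177, 0.0383]
tool_rot: [[0.328, 0.945, -0.0], [0.945, -0.328, 0.0], [0.0, -0.0, -1.0]]
force: [0.5, 0.3, -1.3]
width: 0.0135
finger_force: 40.0
```

>>> arm_command(
  targets=[
    {"xyz":[0,0,0.008],"delta_rot":[0,0,0],"fingers":-1},
    {"xyz":[0,0,0.015],"delta_rot":[0,0,0],"fingers":-1},
    {"xyz":[0,0,0.015],"delta_rot":[0,0,0],"fingers":-1},
  ],
)

```text
t: 11.25
ee_pos: [0.487, -0.0177, 0.0379]
tool_rot: [[0.328, 0.945, 0.001], [0.945, -0.328, 0.0], [0.0, 0.001, -1.0]]
force: [-1.0, -0.3, 7.0]
width: 0.0139
finger_force: 40.0
```

>>> arm_command(
  targets=[
    {"xyz":[0,0,-0.008],"delta_rot":[0,0,0],"fingers":-0.1},
    {"xyz":[0,0,-0.008],"delta_rot":[0,0,0],"fingers":-0.1},
    {"xyz":[0,0,-0.008],"delta_rot":[0,0,0],"fingers":-0.1},
    {"xyz":[0,0,-0.008],"delta_rot":[0,0,0],"fingers":-0.1},
    {"xyz":[0,0,-0.1],"delta_rot":[0,0,0],"fingers":-0.1},
    {"xyz":[0,0,-0.4],"delta_rot":[0,0,0],"fingers":-0.1},
    {"xyz":[0,0,-0.75],"delta_rot":[0,0,0],"fingers":-0.1},
    {"xyz":[0,0,-1],"delta_rot":[0,0,0],"fingers":-0.1},
    {"xyz":[0,0,-1],"delta_rot":[0,0,0],"fingers":-0.1},
  ],
)

```text
t: 12.15
ee_pos: [0.4884, -0.0178, 0.1196]
tool_rot: [[0.328, 0.945, 0.005], [0.945, -0.328, 0.0], [0.002, 0.005, -1.0]]
force: [0.6, -0.4, 0.3]
width: 0.0397
finger_force: 0.0
```

```bash
python3 - <<'E'
from plan import *
p,y=now();print(p,y)
plan(p,y,[(.5187,-.2985,.13,-90)],.03)
E
```

```text
[ 0.48844619 -0.01780011  0.11961713] -19.16327933758446
[-1.0, 0.473, -0.041] rotz 0.493 rows 4
[-0.916, 1.0, -0.05] rotz 0.605 rows 5
[-0.273, 1.0, -0.038] rotz 0.463 rows 4
[0.003, 0.03, -0.001] rotz 0.013 rows 2
  -> [ 0.5187 -0.2985  0.13  ] -89.99
```

>>> arm_command(
  targets=[
    {"xyz":[-0.25,0.118,-0.01],"delta_rot":[0,0,0.123],"fingers":-0.1},
    {"xyz":[-0.5,0.236,-0.02],"delta_rot":[0,0,0.246],"fingers":-0.1},
    {"xyz":[-0.75,0.355,-0.03],"delta_rot":[0,0,0.37],"fingers":-0.1},
    {"xyz":[-1,0.473,-0.041],"delta_rot":[0,0,0.493],"fingers":-0.1},
  ],
)

```text
t: 12.55
ee_pos: [0.496, -0.1064, 0.1198]
tool_rot: [[0.663, 0.748, -0.001], [0.748, -0.663, 0.0], [-0.001, -0.001, -1.0]]
force: [-0.9, -0.1, -0.0]
width: 0.0396
finger_force: 0.0
```

>>> arm_command(
  targets=[
    {"xyz":[-0.23,0.25,-0.012],"delta_rot":[0,0,0.151],"fingers":-0.1},
    {"xyz":[-0.46,0.5,-0.025],"delta_rot":[0,0,0.302],"fingers":-0.1},
    {"xyz":[-0.69,0.75,-0.038],"delta_rot":[0,0,0.454],"fingers":-0.1},
    {"xyz":[-0.916,1,-0.05],"delta_rot":[0,0,0.605],"fingers":-0.1},
  ],
)

```text
t: 12.95
ee_pos: [0.5075, -0.2145, 0.1236]
tool_rot: [[0.933, 0.361, -0.001], [0.361, -0.933, 0.001], [-0.001, -0.001, -1.0]]
force: [-0.2, 0.1, -0.5]
width: 0.0395
finger_force: 0.0
```

>>> arm_command(
  targets=[
    {"xyz":[-0.068,0.25,-0.01],"delta_rot":[0,0,0.119],"fingers":-0.1},
    {"xyz":[-0.136,0.5,-0.02],"delta_rot":[0,0,0.238],"fingers":-0.1},
    {"xyz":[-0.205,0.77,-0.03],"delta_rot":[0,0,0.357],"fingers":-0.1},
    {"xyz":[-0.27,1,-0.038],"delta_rot":[0,0,0.476],"fingers":-0.1},
    {"xyz":[-0.27,1,-0.038],"delta_rot":[0,0,0.476],"fingers":-0.1},
    {"xyz":[-0.27,1,-0.038],"delta_rot":[0,0,0.476],"fingers":-0.1},
    {"xyz":[-0.27,1,-0.038],"delta_rot":[0,0,0.476],"fingers":-0.1},
  ],
)

```text
t: 13.65
ee_pos: [0.517, -0.2939, 0.1268]
tool_rot: [[1.0, 0.004, -0.001], [0.004, -1.0, 0.002], [-0.001, -0.002, -1.0]]
force: [0.3, 0.3, 0.5]
width: 0.0395
finger_force: 0.0
```

```bash
python3 - <<'E'
from fit import *; from plan import *
rec=[(-42.5,-32.5),(42.5,-32.5),(42.5,1.5),(56.5,1.5),(56.5,26.5),(42.5,26.5),(42.5,32.5),(-42.5,32.5)]
lid=[(-40,-30),(40,-30),(40,4),(54,4),(54,24),(40,24),(40,30),(-40,30)]
a=camera("top"); np.save("top3.npy",a,allow_pickle=True); b=camera("scene"); np.save("scene3.npy",b,allow_pickle=True)
def c(p,u,v): return cv2.resize(p["color"][v-25:v+25,u-25:u+25],(400,400),interpolation=cv2.INTER_CUBIC)
save("crop3.png",np.hstack([c(a,339,202),c(b,307,225)]))
# handle fit on top0
p=np.load("top0.npy",allow_pickle=True).item(); hsv=cv2.cvtColor(p["color"],cv2.COLOR_RGB2HSV)
m=((hsv[...,0]<6)|(hsv[...,0]>174))&(hsv[...,1]>170)&(hsv[...,2]>90); bx=(420,180,455,215)
k=np.zeros_like(m);k[180:215,420:455]=1;m&=k
print(m.sum(),"handle",np.round(fit(p,m,bx,lambda x,y,t:[(place(box3(-20,20,-6,6,55,85),x,y,t),True,255)],(.5187,-.2985,0)),2))
# lid in flask, heights
X=cloud(a); F=(.508,-.0256,np.radians(-19.2))
for nm,pt in(("ear",(47,14)),("c",(-5,0)),("NE",(32,-22)),("NW",(32,24)),("SW",(-35,24)),("SE",(-35,-24)),("rim",(62,-20)),("rim2",(-48,10))):
    q=place(np.array([[pt[0]/1e3,pt[1]/1e3,.036]]),*F); u,v=np.round(proj(a,q)[0]).astype(int); print(nm,np.nanmedian(X[v-1:v+2,u-1:u+2,2]).round(4))
hsv=cv2.cvtColor(a["color"],cv2.COLOR_RGB2HSV); near=np.hypot(X[...,0]-.513,X[...,1]+.028)<.085
m=near&(((hsv[...,2]>150)&(hsv[...,1]<60))|((hsv[...,0]>100)&(hsv[...,0]<130)&(hsv[...,1]>120)))
lb=cv2.connectedComponentsWithStats(m.astype(np.uint8)); m=(lb[1]==1+np.argmax(lb[2][1:,4])).astype(np.uint8)
cs,_=cv2.findContours(m,cv2.RETR_EXTERNAL,cv2.CHAIN_APPROX_NONE); cv2.drawContours(m,cs,-1,1,-1)
print("lid",np.round(fit(a,m,(305,170,375,235),lambda x,y,t:[(place(poly(lid,36),x,y,t),False,255),(place(box3(-29,-15,-18,18,36,58),x,y,t),True,255)],F),2))
print(now())
E
```

```text
54 handle [ 517.06 -302.35    5.23   23.89   34.13]
ear 0.0367
c 0.0359
NE 0.0331
NW 0.0352
SW 0.0358
SE 0.0349
rim 0.036
rim2 0.0359
lid [509.24 -25.82 -20.63  34.73  40.35]
(array([ 0.5173025 , -0.29422085,  0.12715134]), np.float64(-89.82609287732491))
```

View pics/crop3.png

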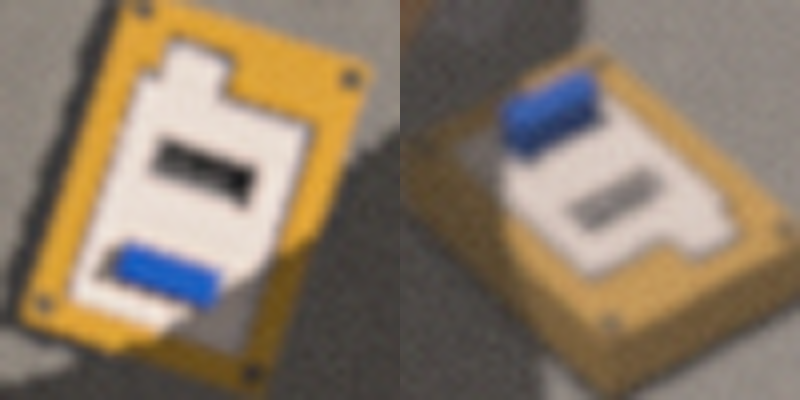

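>>> arm_command(
  targets=[
    {"xyz":[0.005,0.04,0.1],"delta_rot":[0,0,0],"fingers":-0.1},
    {"xyz":[0.005,0.04,0.3],"delta_rot":[0,0,0],"fingers":-0.1},
    {"xyz":[0.005,0.04,0.55],"delta_rot":[0,0,0],"fingers":-0.1},
    {"xyz":[0.005,0.04,0.8],"delta_rot":[0,0,0],"fingers":-0.1},
    {"xyz":[0.005,0.04,0.96],"delta_rot":[0,0,0],"fingers":-0.1},
    {"xyz":[0.005,0.04,0.96],"delta_rot":[0,0,0],"fingers":-0.1},
    {"xyz":[0.005,0.04,0.96],"delta_rot":[0,0,0],"fingers":-0.1},
    {"xyz":[0.005,0.04,0.96],"delta_rot":[0,0,0],"fingers":-0.1},
  ],
)

```text
t: 14.55
ee_pos: [0.5182, -0.2996, 0.0515]
tool_rot: [[1.0, 0.001, 0.001], [0.001, -1.0, -0.001], [0.001, 0.001, -1.0]]
force: [0.0, -1.2, 0.2]
width: 0.0397
finger_force: 0.0
```

>>> arm_command(
  targets=[
    {"xyz":[0,0,0],"delta_rot":[0,0,0],"fingers":-1},
    {"xyz":[0,0,0],"delta_rot":[0,0,0],"fingers":-1},
    {"xyz":[0,0,0],"delta_rot":[0,0,0],"fingers":-1},
    {"xyz":[0,0,0],"delta_rot":[0,0,0],"fingers":-1},
    {"xyz":[0,0,0],"delta_rot":[0,0,0],"fingers":-1},
    {"xyz":[0,0,0],"delta_rot":[0,0,0],"fingers":-1},
    {"xyz":[0,0,0],"delta_rot":[0,0,0],"fingers":-1},
  ],
  squeeze=40,
)

```text
t: 15.25
ee_pos: [0.5178, -0.2993, 0.0508]
tool_rot: [[1.0, 0.0, 0.0], [0.0, -1.0, -0.0], [0.0, 0.0, -1.0]]
force: [0.6, -0.4, 2.7]
width: 0.0117
finger_force: 39.9
```

>>> arm_command(
  targets=[
    {"xyz":[0,0,-0.1],"delta_rot":[0,0,0],"fingers":-1},
    {"xyz":[0,0,-0.3],"delta_rot":[0,0,0],"fingers":-1},
    {"xyz":[0,0,-0.55],"delta_rot":[0,0,0],"fingers":-1},
    {"xyz":[0,0,-0.8],"delta_rot":[0,0,0],"fingers":-1},
    {"xyz":[0,0,-1],"delta_rot":[0,0,0],"fingers":-1},
    {"xyz":[0,0,-1],"delta_rot":[0,0,0],"fingers":-1},
    {"xyz":[0,0,-1],"delta_rot":[0,0,0],"fingers":-1},
  ],
)

```text
t: 15.95
ee_pos: [0.5178, -0.299, 0.1311]
tool_rot: [[1.0, 0.001, 0.001], [0.001, -1.0, -0.0], [0.001, 0.0, -1.0]]
force: [-0.4, 0.6, -0.7]
width: 0.0117
finger_force: 39.9
```

```bash
python3 - <<'E'
from plan import *
p,y=now();print(p,y)
a=np.radians(-19.2)
g=np.array([.508,-.0256])+.016*np.array([np.cos(a),np.sin(a)]);print(g)
plan(p,y,[(g[0],g[1],.145,-19.2)],.025)
E
```

```text
[ 0.51777323 -0.29895179  0.13114226] -89.96597468884812
[ 0.52311002 -0.03086187]
[0.021, -1.0, -0.052] rotz -0.469 rows 5
[0.409, -1.0, -0.056] rotz -0.507 rows 5
[0.9, -0.897, -0.065] rotz -0.597 rows 6
  -> [ 0.5231 -0.0309  0.145 ] -19.18
```

>>> arm_command(
  targets=[
    {"xyz":[0.005,-0.25,-0.013],"delta_rot":[0,0,-0.117],"fingers":-1},
    {"xyz":[0.01,-0.5,-0.026],"delta_rot":[0,0,-0.234],"fingers":-1},
    {"xyz":[0.016,-0.75,-0.039],"delta_rot":[0,0,-0.352],"fingers":-1},
    {"xyz":[0.021,-1,-0.052],"delta_rot":[0,0,-0.469],"fingers":-1},
  ],
)

```text
t: 16.35
ee_pos: [0.5185, -0.2179, 0.1338]
tool_rot: [[0.931, 0.364, -0.002], [0.364, -0.931, 0.001], [-0.001, -0.002, -1.0]]
force: [0.6, -0.4, -1.8]
width: 0.0117
finger_force: 39.9
```

>>> arm_command(
  targets=[
    {"xyz":[0.1,-0.25,-0.014],"delta_rot":[0,0,-0.127],"fingers":-1},
    {"xyz":[0.2,-0.5,-0.028],"delta_rot":[0,0,-0.254],"fingers":-1},
    {"xyz":[0.305,-0.75,-0.042],"delta_rot":[0,0,-0.38],"fingers":-1},
    {"xyz":[0.409,-1,-0.056],"delta_rot":[0,0,-0.507],"fingers":-1},
  ],
)

```text
t: 16.75
ee_pos: [0.5202, -0.1316, 0.1385]
tool_rot: [[0.717, 0.697, -0.002], [0.697, -0.717, 0.001], [-0.001, -0.002, -1.0]]
force: [0.0, -0.5, -1.2]
width: 0.0112
finger_force: 39.9
```

>>> arm_command(
  targets=[
    {"xyz":[0.225,-0.225,-0.016],"delta_rot":[0,0,-0.15],"fingers":-1},
    {"xyz":[0.45,-0.45,-0.033],"delta_rot":[0,0,-0.3],"fingers":-1},
    {"xyz":[0.675,-0.673,-0.05],"delta_rot":[0,0,-0.45],"fingers":-1},
    {"xyz":[0.9,-0.897,-0.065],"delta_rot":[0,0,-0.597],"fingers":-1},
    {"xyz":[0.9,-0.897,-0.065],"delta_rot":[0,0,-0.597],"fingers":-1},
    {"xyz":[0.9,-0.897,-0.065],"delta_rot":[0,0,-0.597],"fingers":-1},
    {"xyz":[0.9,-0.897,-0.065],"delta_rot":[0,0,-0.597],"fingers":-1},
    {"xyz":[0.9,-0.897,-0.065],"delta_rot":[0,0,-0.597],"fingers":-1},
  ],
)

```text
t: 17.55
ee_pos: [0.5227, -0.0327, 0.1442]
tool_rot: [[0.332, 0.943, -0.001], [0.943, -0.332, -0.001], [-0.001, -0.0, -1.0]]
force: [0.4, -0.9, -0.8]
width: 0.0113
finger_force: 39.9
```

>>> arm_command(
  targets=[
    {"xyz":[0,0,0.1],"delta_rot":[0,0,0],"fingers":-1},
    {"xyz":[0,0,0.3],"delta_rot":[0,0,0],"fingers":-1},
    {"xyz":[0,0,0.5],"delta_rot":[0,0,0],"fingers":-1},
    {"xyz":[0,0,0.62],"delta_rot":[0,0,0],"fingers":-1},
    {"xyz":[0,0,0.62],"delta_rot":[0,0,0],"fingers":-1},
    {"xyz":[0,0,0.62],"delta_rot":[0,0,0],"fingers":-1},
    {"xyz":[0,0,0.62],"delta_rot":[0,0,0],"fingers":-1},
  ],
)

```text
t: 18.25
ee_pos: [0.5235, -0.0312, 0.0954]
tool_rot: [[0.329, 0.944, 0.001], [0.944, -0.329, 0.0], [0.0, 0.001, -1.0]]
force: [-0.0, -0.4, -1.0]
width: 0.0115
finger_force: 39.9
```

```bash
python3 - <<'E'
from fit import *; from plan import *
b=camera("scene"); p,y=now(); print(p,y)
l,t=270,190;K=8
I=cv2.resize(b["color"][190:265,270:345],None,fx=K,fy=K,interpolation=cv2.INTER_CUBIC)
def dr(P,col):
    q=np.round((proj(b,P)-[l,t]+.5)*K).astype(np.int32); cv2.polylines(I,[q.reshape(-1,1,2)],True,col,1)
F=(.508,-.0256,np.radians(-19.2)); sq=lambda x0,x1,y0,y1:[(x0,y0),(x1,y0),(x1,y1),(x0,y1)]
dr(place(poly(sq(8,24,-19,19),36),*F),(0,255,0)); dr(place(poly(sq(-54,68,-44,44),36),*F),(0,255,0))
zb=(p[2]-.0458)*1e3
for z in(zb,zb+8): dr(place(poly(sq(-4,4,-14.5,14.5),z),p[0],p[1],np.radians(y)),(255,0,255))
save("ov4.png",I)
E
```

```text
[ 0.52351573 -0.03110505  0.09546117] -19.193055329301917
```

View pics/ov4.png

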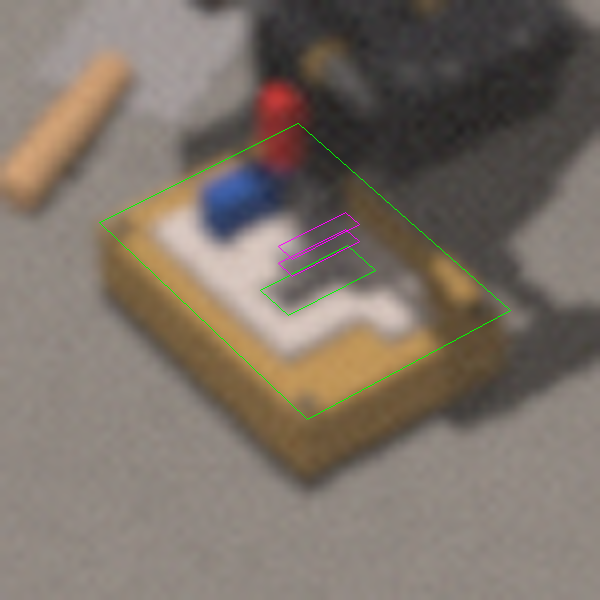

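>>> arm_command(
  targets=[
    {"xyz":[0,0,0.06],"delta_rot":[0,0,0],"fingers":-1},
    {"xyz":[0,0,0.12],"delta_rot":[0,0,0],"fingers":-1},
    {"xyz":[0,0,0.17],"delta_rot":[0,0,0],"fingers":-1},
    {"xyz":[0,0,0.21],"delta_rot":[0,0,0],"fingers":-1},
    {"xyz":[0,0,0.21],"delta_rot":[0,0,0],"fingers":-1},
    {"xyz":[0,0,0.21],"delta_rot":[0,0,0],"fingers":-1},
  ],
)

```text
t: 18.9
ee_pos: [0.523, -0.031, 0.0779]
tool_rot: [[0.329, 0.944, -0.0], [0.944, -0.329, 0.0], [0.0, -0.0, -1.0]]
force: [-0.8, -0.4, -1.1]
width: 0.0114
finger_force: 39.9
```

>>> arm_command(
  targets=[
    {"xyz":[0,0,0.03],"delta_rot":[0,0,0],"fingers":-1},
    {"xyz":[0,0,0.06],"delta_rot":[0,0,0],"fingers":-1},
    {"xyz":[0,0,0.09],"delta_rot":[0,0,0],"fingers":-1},
    {"xyz":[0,0,0.09],"delta_rot":[0,0,0],"fingers":-1},
  ],
)

```text
t: 19.3
ee_pos: [0.5228, -0.031, 0.0705]
tool_rot: [[0.329, 0.944, -0.001], [0.944, -0.329, 0.0], [-0.0, -0.001, -1.0]]
force: [-0.7, -0.3, -0.8]
width: 0.0117
finger_force: 39.9
```

>>> arm_command(
  targets=[
    {"xyz":[0,0,0.03],"delta_rot":[0,0,0],"fingers":-1},
    {"xyz":[0,0,0.06],"delta_rot":[0,0,0],"fingers":-1},
    {"xyz":[0,0,0.09],"delta_rot":[0,0,0],"fingers":-1},
    {"xyz":[0,0,0.12],"delta_rot":[0,0,0],"fingers":-1},
    {"xyz":[0,0,0.14],"delta_rot":[0,0,0],"fingers":-1},
    {"xyz":[0,0,0.14],"delta_rot":[0,0,0],"fingers":-1},
    {"xyz":[0,0,0.14],"delta_rot":[0,0,0],"fingers":-1},
  ],
)

```text
t: 20.0
ee_pos: [0.523, -0.031, 0.0596]
tool_rot: [[0.329, 0.944, -0.0], [0.944, -0.329, 0.0], [0.0, -0.0, -1.0]]
force: [0.8, -0.6, -1.2]
width: 0.0119
finger_force: 39.9
```

>>> arm_command(
  targets=[
    {"xyz":[0,0,0.015],"delta_rot":[0,0,0],"fingers":-1},
    {"xyz":[0,0,0.028],"delta_rot":[0,0,0],"fingers":-1},
    {"xyz":[0,0,0.035],"delta_rot":[0,0,0],"fingers":-1},
    {"xyz":[0,0,0.035],"delta_rot":[0,0,0],"fingers":-1},
    {"xyz":[0,0,0.035],"delta_rot":[0,0,0],"fingers":-1},
  ],
)

```text
t: 20.5
ee_pos: [0.523, -0.031, 0.0569]
tool_rot: [[0.329, 0.944, 0.0], [0.944, -0.329, 0.0], [0.0, -0.0, -1.0]]
force: [-0.4, -0.2, -0.6]
width: 0.0117
finger_force: 39.9
```

>>> arm_command(
  targets=[
    {"xyz":[0,0,0],"delta_rot":[0,0,0.17],"fingers":-1},
    {"xyz":[0,0,0],"delta_rot":[0,0,0.34],"fingers":-1},
    {"xyz":[0,0,0],"delta_rot":[0,0,0.51],"fingers":-1},
    {"xyz":[0,0,0],"delta_rot":[0,0,0.68],"fingers":-1},
    {"xyz":[0,0,0],"delta_rot":[0,0,0.84],"fingers":-1},
    {"xyz":[0,0,0],"delta_rot":[0,0,1],"fingers":-1},
    {"xyz":[0,0,0],"delta_rot":[0,0,1],"fingers":-1},
  ],
)

```text
t: 21.2
ee_pos: [0.5231, -0.0309, 0.0568]
tool_rot: [[0.9, 0.435, 0.0], [0.435, -0.9, -0.0], [-0.0, 0.0, -1.0]]
force: [-0.5, 0.0, -0.5]
width: 0.0114
finger_force: 39.9
```

>>> arm_command(
  targets=[
    {"xyz":[0,0,0],"delta_rot":[0,0,0.17],"fingers":-1},
    {"xyz":[0,0,0],"delta_rot":[0,0,0.34],"fingers":-1},
    {"xyz":[0,0,0],"delta_rot":[0,0,0.51],"fingers":-1},
    {"xyz":[0,0,0],"delta_rot":[0,0,0.68],"fingers":-1},
    {"xyz":[0,0,0],"delta_rot":[0,0,0.84],"fingers":-1},
    {"xyz":[0,0,0],"delta_rot":[0,0,1],"fingers":-1},
    {"xyz":[0,0,0],"delta_rot":[0,0,1],"fingers":-1},
    {"xyz":[0,0,0],"delta_rot":[0,0,1],"fingers":-1},
    {"xyz":[0,0,0],"delta_rot":[0,0,1],"fingers":-1},
    {"xyz":[0,0,0],"delta_rot":[0,0,1],"fingers":-1},
  ],
)

```text
t: 22.2
ee_pos: [0.523, -0.0311, 0.0569]
tool_rot: [[0.945, -0.327, -0.0], [-0.327, -0.945, 0.0], [-0.0, -0.0, -1.0]]
force: [-0.1, -0.6, -0.5]
width: 0.0119
finger_force: 39.9
```

>>> arm_command(
  targets=[
    {"xyz":[0,0,0.006],"delta_rot":[0,0,0],"fingers":-1},
    {"xyz":[0,0,0.012],"delta_rot":[0,0,0],"fingers":-1},
    {"xyz":[0,0,0.012],"delta_rot":[0,0,0],"fingers":-1},
  ],
)

```text
t: 22.5
ee_pos: [0.5231, -0.0311, 0.0566]
tool_rot: [[0.945, -0.328, 0.001], [-0.328, -0.945, 0.0], [0.0, -0.001, -1.0]]
force: [-1.1, -0.4, 7.6]
width: 0.0116
finger_force: 39.9
```

>>> arm_command(
  targets=[
    {"xyz":[0,0,-0.006],"delta_rot":[0,0,0],"fingers":-1},
    {"xyz":[0,0,-0.006],"delta_rot":[0,0,0],"fingers":-0.3},
    {"xyz":[0,0,-0.006],"delta_rot":[0,0,0],"fingers":-0.3},
    {"xyz":[0,0,-0.006],"delta_rot":[0,0,0],"fingers":-0.3},
    {"xyz":[0,0,-0.006],"delta_rot":[0,0,0],"fingers":-0.3},
    {"xyz":[0,0,-0.1],"delta_rot":[0,0,0],"fingers":-0.3},
    {"xyz":[0,0,-0.3],"delta_rot":[0,0,0],"fingers":-0.3},
    {"xyz":[0,0,-0.6],"delta_rot":[0,0,0],"fingers":-0.3},
    {"xyz":[0,0,-1],"delta_rot":[0,0,0],"fingers":-0.3},
    {"xyz":[0,0,-1],"delta_rot":[0,0,0],"fingers":-0.3},
  ],
)

```text
t: 23.5
ee_pos: [0.5252, -0.0318, 0.1394]
tool_rot: [[0.944, -0.329, 0.007], [-0.329, -0.944, -0.001], [0.007, -0.001, -1.0]]
force: [0.9, -0.8, -0.5]
width: 0.0313
finger_force: 0.0
```

>>> arm_command(
  targets=[
    {"xyz":[0,-0.3,-0.3],"delta_rot":[0,0,0],"fingers":-0.3},
    {"xyz":[0,-0.6,-0.6],"delta_rot":[0,0,0],"fingers":-0.3},
    {"xyz":[0,-1,-0.8],"delta_rot":[0,0,0],"fingers":-0.3},
    {"xyz":[0,-1,-0.8],"delta_rot":[0,0,0],"fingers":-0.3},
  ],
)

```text
t: 23.9
ee_pos: [0.5517, 0.05, 0.2011]
tool_rot: [[0.947, -0.321, 0.004], [-0.321, -0.947, 0.003], [0.003, -0.005, -1.0]]
force: [0.2, 0.8, -0.3]
width: 0.0308
finger_force: 0.0
```

>>> arm_command(
  targets=[
    {"xyz":[0,-0.4,0],"delta_rot":[0,0,0],"fingers":-0.3},
    {"xyz":[0,-0.8,0],"delta_rot":[0,0,0],"fingers":-0.3},
    {"xyz":[0,-1,0],"delta_rot":[0,0,0],"fingers":-0.3},
    {"xyz":[0,-1,0],"delta_rot":[0,0,0],"fingers":-0.3},
  ],
)

```text
t: 24.3
ee_pos: [0.5755, 0.1223, 0.1989]
tool_rot: [[0.946, -0.325, -0.001], [-0.325, -0.946, 0.001], [-0.001, -0.0, -1.0]]
force: [-0.4, -0.2, 0.5]
width: 0.0311
finger_force: 0.0
```

>>> arm_command(
  targets=[
    {"xyz":[0,-0.4,0],"delta_rot":[0,0,0],"fingers":-0.3},
    {"xyz":[0,-0.8,0],"delta_rot":[0,0,0],"fingers":-0.3},
    {"xyz":[0,-1,0],"delta_rot":[0,0,0],"fingers":-0.3},
    {"xyz":[0,-1,0],"delta_rot":[0,0,0],"fingers":-0.3},
  ],
)

```text
t: 24.7
ee_pos: [0.6018, 0.1961, 0.1992]
tool_rot: [[0.945, -0.327, -0.001], [-0.327, -0.945, -0.0], [-0.0, 0.0, -1.0]]
force: [-0.5, 0.3, -1.2]
width: 0.0307
finger_force: 0.0
```

```bash
python3 - <<'E'
from fit import *
a=camera("top");b=camera("scene")
def c(p,u,v): return cv2.resize(p["color"][v-25:v+25,u-25:u+25],(400,400),interpolation=cv2.INTER_CUBIC)
save("crop5.png",np.hstack([c(a,339,202),c(b,307,215)]))
X=cloud(a)
m=(np.hypot(X[...,0]-.523,X[...,1]+.031)<.04)&(X[...,2]>.08)&(X[...,2]<.1)
q=X[m];r=cv2.minAreaRect((q[:,:2]*1000).astype(np.float32));print(len(q),r,np.median(q[:,2]))
F=(.508,-.0256,np.radians(-19.2))
for nm,pt in(("ear",(47,14)),("NE",(32,-25)),("NW",(32,24)),("SW",(-35,24)),("SE",(-35,-24)),("rim",(62,-20)),("rim2",(-48,10))):
    u,v=np.round(proj(a,place(np.array([[pt[0]/1e3,pt[1]/1e3,.036]]),*F))[0]).astype(int); print(nm,np.nanmedian(X[v-1:v+2,u-1:u+2,2]).round(4))
E
```

```text
66 ((523.0353393554688, -30.813873291015625), (11.060348510742188, 39.16893768310547), 70.74201965332031) 0.09028677359480279
ear 0.0326
NE 0.0352
NW 0.0373
SW 0.0363
SE 0.0331
rim 0.0368
rim2 0.0353
```

View pics/crop5.png

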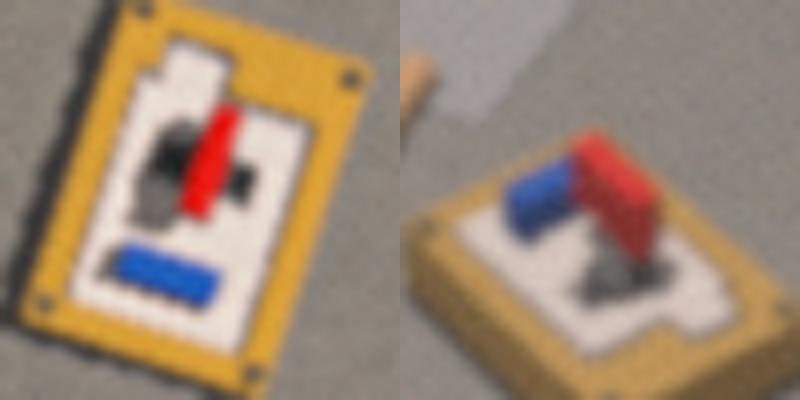

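The lid is flush with an even gap. The handle stands upright across the slot: yaw -19.3° against the flask's -19.2°, and its top measures 90.3 mm where 91 is expected. The robot is clear of everything, so I'm handing in.

```bash
python3 -c "
from workcell import robot
print(robot.sign_off())"
```

```text
the job is handed in; nothing more can be done
None
```

The flask is closed and the job is handed in: the lid lies flush in its recess, and the T-bolt's collar rests on it with the bolt turned 90° across the slot (no verdict was returned). It took about 25 s of the 58 s allowed.

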